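# Turn the case binder's divider over its rings

### The arm

A 7-joint arm with a two-finger parallel gripper is mounted at the origin on the work surface. World frame = base frame: x ahead of the robot, y to its left, z up, the work surface at z = 0. Lengths are in mm, angles in rad, forces in N, time in s.
With the tool pointing down it reaches from about 400 to 875 mm from the base axis. Payload 4.4 kg.
Tool frame: the origin (TCP) lies at the very end of the fingers, on their centre line; the grasp point (between the pads) lies 19 mm behind it; z points along the fingers, y is the line along which they close (so a half turn about z gives the same grasp; the last joint's range is limited). The gripper opens to 85 mm and grips with 20 to 120 N. Pads are 22 mm wide; open, the fingers measure 114 mm over their backs; the gripper's body (76 mm by 85 mm) begins 54 mm behind the grasp point. The pads swing forward as they close: fully open they stand 13 mm farther back than shut.
Start: joints at [1.229, 0.628, 0.038, 1.517, -0.027, 0.996, -0.02], TCP at [177.033, -625.441, 231.313] pointing down, gripper open.
Joint ranges: [-3.06, 3.06], [-0.37, 2.12], [-1.25, 1.32], [0.18, 2.47], [-1.1, 4.24], [0.23, 1.98], [-2.94, 2.94]. Speed limits (rad/s): [2.57, 2.57, 3.14, 3.14, 3.14, 3.14, 3.14].

### API

Orientations are given as [roll, pitch, yaw] about the fixed x, y, z axes, in that order (R = Rz(yaw) Ry(pitch) Rx(roll)).
In Python, from cell import monitor, viewer, workorder gives the robot as it stands.
- The arm moves only by the tool arm_command, never from a script. Its argument "series" is one flat list of numbers, 5 for each row, row after row: the opening in per cent of the stroke, from 0 (shut) to 100 (fully open), then the shift along the tool's x, y, z in cm, then the turn about the tool's z in degrees. In form: [claw, x, y, z, roll, claw, x, y, z, roll, ...]. A call has exactly 5 rows; each row is the pose to reach, as a shift and turn from the pose commanded when the call began, along the tool's axes at that moment; what a row does not reach only later rows make up. A row lasts 1/12 s, in which the tool goes at most 41.7 mm and 7.16 degrees, less where a joint would pass 70% of its speed; a pose out of reach is approached as far as the arm can. A call with a gripper value outside its range is refused whole. The fingers move at their own pace and stop on an object; the grip force is fixed at half the most. Time passes only in rows, so rows that repeat a pose let the fingers close, or fill a call up. It gives the time, the measured TCP pose, the force, the opening and the grip force at its end, in the units of the state.
- monitor.read_state(): the state, without advancing time (a new reading comes with each control period).
- viewer.get_image(name): name is "side" or "top" or "wrist"; returns (picture, depth): 400x640x3 uint8, red, green, blue; 400x640 float32, mm along the optical axis (not along the pixel's ray), 0 where there is no reading.
- viewer.camera_model(name): a dict with "mtx" (3x3 intrinsics, pixels), "R" (3x3) and "t" (3): a world point X has camera coordinates R X + t. Camera axes: x right, y down, z forward; pixel columns grow to the right and rows downward; lengths in mm; the calibration is good to about 2 mm. A picture is of the moment at which its call begins: read the wrist's pose just before it. camera_model takes no time and is no camera call; for the wrist camera it gives the pose at the moment of the call.
- workorder.finish_job(): hands the job in; it is judged then, once.
The state is a dict: "clock": time; "qpos": joint angles; "qd": joint speeds; "tau": joint torques, N m; "eef_pos": TCP position; "tool_rot": TCP orientation; "force": force on the tool from outside, world axes, zero at the start; "torque": the same for the moment, N m; "width": finger opening in mm; "gripper_force": force on a finger pad.
Only numpy, scipy, OpenCV 4.12 (cv2) and the standard library are available. Lean on these libraries where they do the work, as an engineer would, in place of code of your own. Each camera call takes 0.05 s, during which the arm holds its last target. There are 200 camera calls.

### The job

The case binder lies open in front of you; on the right-hand pages the uppermost rigid divider, the one with its tab half-way along the edge, has been left standing ajar. With a fingertip under its tab, turn that divider over the rings and press it gently down until it lies flat on the left-hand pages. Do not pinch it, leave the next divider lying on the right, do not lift or shift the binder, and leave everything else on the table alone.

Things in the scene. Friction and masses are not known exactly. Their poses are not given: they have to be found in the camera images.
- binder: Black ring binder lying open (loose, 1.7 kg; 240 mm along the spine, 396 mm across, cover boards 3 mm thick). Origin: on the table under the middle of the spine. x runs along the spine to the top of the pages (away from the robot, within 30 degrees), y to the left-hand pages, z up. White page stacks on both sides: 216 mm along the spine, out to 156 mm from it, tops 30 mm above the table.
- ring_middle (a point): Centre of the middle ring, 34 mm above the table, on the spine line (the axis about which the dividers turn; it runs along the binder's x). Axes as the binder's. Three steel rings, 52 mm across, wire 3.4 mm, stand here and 70 mm to either side along the spine; their tops are 62 mm above the table.
- left_page (a point): Middle of the left-hand side, 87 mm from the spine line, 32.5 mm above the table: on the upper face of an already turned grey divider (its own tab is near the top of the page), which lies on the left-hand pages. The divider to turn comes to lie on this face, its new upper face then 35 mm above the table.
- divider (a joint): Angle (rad) about the spine line of the uppermost divider on the right, the one to turn: 0 = flat on the right-hand pages, 1.57 upright, 3.14 flat on the left-hand pages, where it stops. It starts at 0.12 to 0.8. Its holes bind on the rings: it stays wherever it is left and never falls by itself; about 1 N at the tab turns it.
- divider_tab (a point): Centre of the tab of the divider to turn, which is a stiff grey sheet 2.5 mm thick, 70 g, 216 mm along the spine, reaching from 17 to 157 mm from the spine line, its middle plane through that line. The tab: 56 mm along the edge, 14 mm out from it, 164 mm from the spine line, half-way along. Frame: x along the spine, y from tab to spine, z off the face uppermost at the start.
- next_divider (a joint): Angle (rad) of the next divider, which lies flat (0) on the right-hand pages under the one to turn, same sheet, its upper face 32.5 mm above the table; it must stay there. Its tab is 72 mm nearer the bottom of the page (nearer the robot) than the tab of the divider to turn. It too stays where it is left.
- pill_bottle: Bystander: small amber jar, 40 mm across, 78 mm high, standing left of the binder. Origin under its centre.
- torch: Bystander: black torch standing on its head, 42 mm across, 124 mm high, left of the binder. Origin under its centre.
- handcuffs: Bystander: steel handcuffs, about 190 x 80 mm, 12 mm thick, lying right of the binder, lengthwise along the spine's direction. Origin under the hinge.
- marker: Bystander: marker pen 135 mm long, 16 mm thick, lying beyond the top of the spine, pointing away. Origin under its middle.
- tape_roll: Bystander: roll of brown tape, 100 mm across, 48 mm high, lying beyond the binder to the left. Origin under its centre.
- stapler: Bystander: black stapler, 150 x 36 mm, 52 mm high, beyond the binder to the right. Origin under its centre.

How it is judged:
By the outcome, as a careful person would: the job done as asked, in the order asked, and still so for the second after the job is handed in, with the robot touching nothing.
It also fails if it takes over 45 s, if anything falls off the work surface, if the arm or the gripper's body presses on something with over 40 N, if the wrist force passes 120 N, or if a joint passes its speed limit or range.

## Working session

There is one attempt and no reset: what is moved stays moved. The work goes in short steps, Python scripts to look and compute and a tool call to move; the robot and the scene stay as the last step left them, time stands still between calls to the robot, and variables do not carry over. Pictures are saved under pics/ and viewed, at most 10 in all, crops included, and the job is handed in when it is done.

Besides the shell and the picture viewer there is one more tool, called after "Emit:" as name(argument=value, ...), one argument or row to a line, values as JSON. arm_command: Moves the arm, as the interface text tells. Its arguments: {"type":"object","properties":{"series":{"type":"array","items":{"type":"number"}}},"required":["series"]}

```bash
mkdir -p pics; python3 - <<'E'
from cell import monitor, viewer
import cv2, numpy as np
s=monitor.read_state(); print({k:np.round(v,3) for k,v in s.items()})
for n in ("top","side"):
    p,d=viewer.get_image(n); m=viewer.camera_model(n)
    np.savez(f"{n}0.npz",p=p,d=d,**m); cv2.imwrite(f"pics/{n}0.png",p[:,:,::-1])
    print(n,np.round(-m["R"].T@m["t"]),np.round(m["R"],2).tolist(),m["mtx"][0,0])
E
```

```text
{'clock': np.float64(0.0), 'qpos': array([ 1.229,  0.629,  0.038,  1.518, -0.027,  0.996, -0.02 ]), 'qd': array([-0.002, -0.   , -0.001,  0.001,  0.001, -0.001,  0.002]), 'tau': array([-0.0000e+00, -5.6340e+01,  1.2270e+00, -1.9344e+01,  1.1000e-02,
        1.1000e-02,  0.0000e+00]), 'eef_pos': array([ 176.851, -624.846,  230.395]), 'tool_rot': array([-3.14 ,  0.   ,  0.276]), 'force': array([-0.046, -0.589,  0.016]), 'torque': array([-0.026, -0.037,  0.008]), 'gripper_force': np.float64(0.0), 'width': np.float64(85.387)}
top [ 412.   50. 1104.] [[0.01, -1.0, 0.01], [-0.98, -0.01, -0.17], [0.17, -0.01, -0.98]] 477.8249938496318
side [147. 566. 824.] [[-0.76, -0.65, 0.02], [-0.49, 0.56, -0.67], [0.42, -0.52, -0.74]] 397.2618791324468
```

View pics/top0.png

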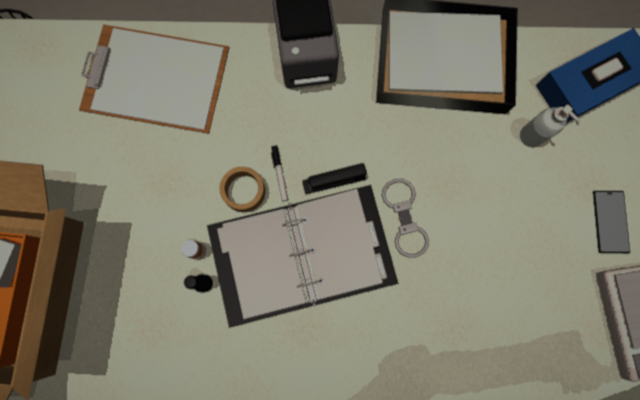

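View pics/side0.png

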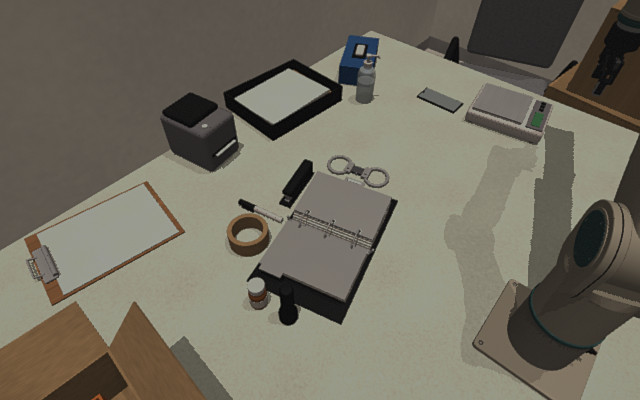

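The top view shows the binder with its spine running from (313,303) to (290,205). The right-hand tabs are near (373,232) and (380,265), with the handcuffs to the right at (405,218) and the jar and torch to the left at (195,265). The side view agrees. Next I'll measure the binder pose and divider plane from depth.

```bash
cat > h.py <<'E'
import numpy as np, cv2
def load(n): z=np.load(n+".npz"); return z
def cloud(z):
    d=z["d"]; v,u=np.mgrid[:d.shape[0],:d.shape[1]]
    c=np.stack([u,v,np.ones_like(u)],-1)@np.linalg.inv(z["mtx"]).T*d[...,None]
    return (c-z["t"])@z["R"]      # world, mm
def onplane(z,uv,h):
    r=z["R"].T@np.linalg.inv(z["mtx"])@np.array([uv[0],uv[1],1.]); o=-z["R"].T@z["t"]
    return o+r*(h-o[2])/r[2]
E
python3 - <<'E'
from h import *
z=load("top0"); W=cloud(z); p=z["p"]; hsv=cv2.cvtColor(p,cv2.COLOR_RGB2HSV)
# binder = anything dark cover or raised pages, in window
win=np.zeros(p.shape[:2],np.uint8); win[180:330,200:405]=1
dark=((hsv[...,2]<50)&(win>0)).astype(np.uint8)
page=((np.abs(W[...,2]-32)<8)&(hsv[...,2]>110)&(win>0)).astype(np.uint8)
n,l,st,ce=cv2.connectedComponentsWithStats(cv2.morphologyEx(dark|page,cv2.MORPH_OPEN,np.ones((3,3))))
i=1+st[1:,4].argmax(); print(st[i])
for h in (3,):
    cs=max(cv2.findContours((l==i).astype(np.uint8),0,2)[0],key=cv2.contourArea)
    P=np.array([onplane(z,q,h)[:2] for q in cs[:,0]],np.float32); r=cv2.minAreaRect(P); print("rect",r)
# page height profile across spine
c=np.array(r[0]); a=np.deg2rad(13.)
print("heights L",np.median(W[250:270,240:270,2]),"table",np.median(W[340:360,250:350,2]))
A=p[170:340,190:440]; cv2.imwrite("pics/topcrop.png",cv2.resize(A[:,:,::-1],(800,544),interpolation=cv2.INTER_CUBIC))
cv2.imwrite("pics/topcrop.png",np.clip(cv2.imread("pics/topcrop.png").astype(float)*1.3,0,255))
for v in (220,235,250,265,280): print(v,[int(x) for x in W[v,225:400:7,2]])
E
```

```text
[ 218  210   87  108 6226]
rect ((480.55877685546875, 178.17605590820312), (221.37326049804688, 160.92431640625), 14.940572738647461)
heights L 32.51749932872629 table 0.057147631031114456
220 [2, 4, 32, 28, 34, 32, 32, 34, 28, 17, 56, 39, 38, 44, 42, 44, 46, 49, 48, 52, 53, 4, -2, -1, -3]
235 [32, 34, 30, 32, 1104, 30, 32, 33, 32, 29, 5, 18, 40, 43, 42, 46, 43, 44, 49, 54, 51, 54, 2, -1, 1]
250 [34, 36, 31, 34, 31, 33, 35, 29, 32, 33, 18, 9, 52, 38, 40, 40, 47, 45, 49, 51, 55, 52, 6, 7, 1]
265 [3, 33, 31, 30, 31, 32, 31, 32, 29, 30, 32, 9, 20, 41, 44, 40, 47, 47, 53, 50, 53, 52, 35, 2, 0]
280 [1, 1, 30, 33, 30, 34, 35, 29, 30, 32, 36, 15, 6, 33, 38, 39, 40, 46, 49, 50, 47, 51, 56, 4, 4][ WARN:0@0.084] global loadsave.cpp:1063 imwrite_ Unsupported depth image for selected encoder is fallbacked to CV_8U.
```

View pics/topcrop.png

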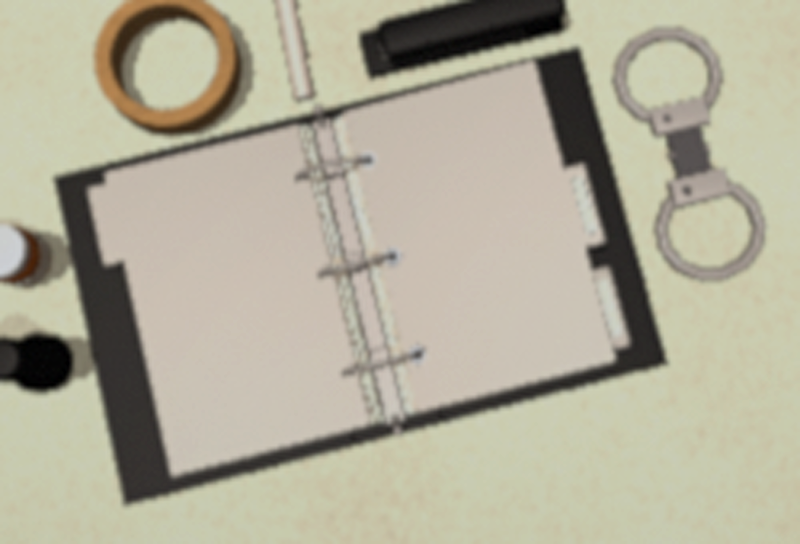

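The crop shows the cover corners at about (57,178), (580,48), (665,362) and (127,502). The tab to turn is at about (587,205) and the next tab at (613,308). The divider stands about 20 mm up at its outer edge.

```bash
python3 - <<'E'
from h import *
z=load("top0"); W=cloud(z); f=lambda q,h:onplane(z,(190+q[0]/3.2,170+q[1]/3.2),h)
C=[f(q,3) for q in [(57,178),(580,48),(665,362),(127,502)]]
TL,TR,BR,BL=C; print("corners",np.round(C,1).tolist()); n=np.linalg.norm
print("sizes",n(TL-TR),n(BL-BR),n(TL-BL),n(TR-BR)); c=np.mean(C,0)
ys=(TL+BL-TR-BR)[:2]; xs=(TL+TR-BL-BR)[:2]
a1=np.arctan2(-ys[0],ys[1]); a2=np.arctan2(xs[1],xs[0]); print("yaw",a1,a2,"centre",c)
a=(a1*398+a2*240)/638; X=np.array([np.cos(a),np.sin(a)]); Y=np.array([-X[1],X[0]])
L=(W[...,:2]-c[:2]); bx=L@X; by=L@Y; H=W[...,2]
ok=(H>25)&(H<120)
s=ok&(abs(bx)<95)&(by<-40)&(by>-145); A=np.c_[by[s],np.ones(s.sum())]; k=np.linalg.lstsq(A,H[s],rcond=None)[0]
print("plane slope",k, "theta",-np.arctan(k[0]),"H at spine",k[1])
t=ok&(abs(bx)<20)&(by<-150)&(by>-185); print("tab",t.sum(),np.median(bx[t]),np.percentile(by[t],[1,10,50,90]),np.median(H[t]))
print("ring tops",[ (round(float(np.median(bx[m])),1),round(float(np.median(by[m])),1),m.sum()) for m in [(H>50)&(H<75)&(abs(by)<25)&(abs(bx-o)<25) for o in (-70,0,70)]])
for nm,q in dict(tab_out0=(572,166),tab1=(583,164),tab2=(605,243),tab3=(590,247)).items():
    P=f(q,56)[:2]-c[:2]; print(nm,P@X,P@Y)
for nm,q,h in (("torch",(45,355),124),("jar",(5,245),78),("ringtop",(355,265),62)):
    P=f(q,h)[:2]; print(nm,P,(P-c[:2])@X,(P-c[:2])@Y)
print("X",X,"Y",Y)
E
```

```text
corners [[565.1, 303.5, 3.0], [665.8, -76.8, 3.0], [436.8, -135.4, 3.0], [337.1, 243.4, 3.0]]
sizes 393.49305924146904 391.71482960856696 235.76714750577412 236.30289244560043
yaw 0.2581661844476584 0.25408347238742074 centre [501.19085228  83.68922556   3.        ]
plane slope [-0.12423837 35.55333726] theta 0.12360501370205694 H at spine 35.55333726203505
tab 145 -0.28619284309220133 [-167.54532774 -165.94263007 -158.75440778 -151.78752362] 55.428233532391026
ring tops [(-68.0, 0.1, np.int64(30)), (1.9, 2.7, np.int64(31)), (71.6, 1.7, np.int64(28))]
tab_out0 28.604584986468435 -160.55968667949023
tab1 28.0911555656988 -168.34446644592708
tab2 -28.63191837071278 -168.56740951810144
tab3 -28.757568137001858 -157.81478335918266
torch [435.38950533 277.65919241] -14.41241806446853 204.31947412174242
jar [509.07366448 318.73916014] 67.28566979557053 225.35139030522512
ringtop [499.11961804  84.85255756] -1.7081227901563976 1.6509600637202793
X [0.96725076 0.25382272] Y [-0.25382272  0.96725076]
```

Each measurement agrees with the given sizes:

| Quantity | Measured |
|---|---|
| Binder origin | (501, 84) |
| Binder yaw | 0.257 rad |
| Divider angle | about 0.13 rad |
| Tab edge, from the spine | −169 mm |
| Tab edge, height | about 56 mm |
| Torch, from the spine on the left | 204 mm |

Next I'll close the gripper and travel to just outside the tab.

Emit:
arm_command(
  series=[0,3.2,-2.4,0,0,0,6.4,-4.8,0,0,0,9.5,-7.1,0,0,0,12.7,-9.5,0,0,0,15.9,-11.9,0,0],
)

```text
clock: 0.52
eef_pos: [298.2, -465.8, 231.0]
tool_rot: [-3.141, 0.0, 0.275]
force: [0.6, -0.1, -0.1]
width: 25.6
gripper_force: 0.0
```

Emit:
arm_command(
  series=[0,3.2,-2.4,0,0,0,6.4,-4.8,0,0,0,9.5,-7.1,0,0,0,12.7,-9.5,0,0,0,15.9,-11.9,0,0],
)

```text
clock: 0.93
eef_pos: [418.8, -308.1, 231.2]
tool_rot: [-3.141, 0.0, 0.275]
force: [0.2, -0.4, -0.2]
width: 0.1
gripper_force: 0.0
```

Emit:
arm_command(
  series=[0,3.2,-2.4,0,0,0,6.4,-4.8,0,0,0,9.5,-7.1,0,0,0,12.7,-9.5,0,0,0,15.9,-11.9,0,0],
)

```text
clock: 1.35
eef_pos: [539.4, -150.3, 231.1]
tool_rot: [-3.141, 0.001, 0.276]
force: [1.3, -1.1, -0.0]
width: -0.3
gripper_force: 0.0
```

Emit:
arm_command(
  series=[0,1.6,-1.1,0,-7,0,3.2,-2.2,0,-14,0,3.2,-2.2,0,-21,0,3.2,-2.2,0,-28,0,3.2,-2.2,0,-35],
)

```text
clock: 1.77
eef_pos: [563.5, -121.5, 230.8]
tool_rot: [-3.141, 0.001, 0.894]
force: [-0.2, -0.5, 0.6]
width: 0.0
gripper_force: 0.0
```

Emit:
arm_command(
  series=[0,0,0,0,-7,0,0,0,0,-14,0,0,0,0,-21,0,0,0,0,-28,0,0,0,0,-35],
)

```text
clock: 2.18
eef_pos: [563.2, -122.2, 230.9]
tool_rot: [-3.141, -0.0, 1.503]
force: [0.4, 0.6, -0.2]
width: 0.2
gripper_force: 0.0
```

Emit:
arm_command(
  series=[0,0,0,0,-7,0,0,0,0,-14,0,0,0,0,-19,0,0,0,0,-19,0,0,0,0,-19],
)

```text
clock: 2.6
eef_pos: [563.3, -122.3, 231.0]
tool_rot: [-3.141, -0.001, 1.826]
force: [-0.2, 1.3, -0.4]
width: 0.0
gripper_force: 0.0
```

Emit:
arm_command(
  series=[0,0,0,4,0,0,0,0,8,0,0,0,0,12,0,0,0,0,16,0,0,0,0,18.8,0],
)

```text
clock: 3.02
eef_pos: [561.8, -122.1, 40.1]
tool_rot: [-3.138, -0.001, 1.827]
force: [0.2, -1.0, 0.9]
width: 0.2
gripper_force: 0.0
```

Emit:
arm_command(
  series=[0,1,0,0,0,0,2,0,0,0,0,2.8,0,0,0,0,2.8,0,0,0,0,2.8,0,0,0],
)

```text
clock: 3.43
eef_pos: [558.0, -94.0, 45.6]
tool_rot: [3.138, 0.001, 1.831]
force: [0.2, -0.4, -0.1]
width: 0.1
gripper_force: 0.0
```

```bash
python3 - <<'E'
from cell import monitor, viewer
import cv2, numpy as np
s=monitor.read_state(); print(s["force"],s["eef_pos"])
for n in ("wrist","side"):
    p,d=viewer.get_image(n); m=viewer.camera_model(n); np.savez(f"{n}1.npz",p=p,d=d,**m)
    if n=="side":
        uv=m["mtx"]@(m["R"]@s["eef_pos"]+m["t"]); u,v=(uv[:2]/uv[2]).astype(int); print(u,v)
        p=cv2.resize(p[v-70:v+50,u-80:u+80],(640,480),interpolation=cv2.INTER_CUBIC)
        cv2.imwrite("pics/side1.png",np.clip(p[:,:,::-1].astype(float)*1.4,0,255).astype(np.uint8))
E
```

```text
[ 0.2382934  -0.43659109 -0.1027136 ] [558.02405459 -94.00170285  45.64607956]
354 176
```

View pics/side1.png

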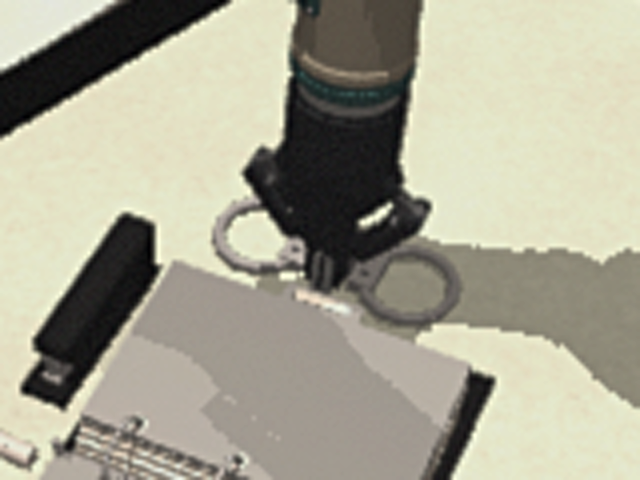

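The side crop shows the closed fingertips at about (322,275), just outside the tab at (325,300) and near its middle. I'll ease in until contact.

Emit:
arm_command(
  series=[0,0.3,0,0,0,0,0.3,0,0,0,0,0.4,0,0,0,0,0.5,0,0,0,0,0.5,0,0,0],
)

```text
clock: 3.95
eef_pos: [555.1, -90.1, 43.3]
tool_rot: [-3.142, -0.0, 1.829]
force: [0.1, 0.2, -0.5]
width: 0.1
gripper_force: 0.0
```

Emit:
arm_command(
  series=[0,0.1,0,0,0,0,0.1,0,0,0,0,0.2,0,0,0,0,0.2,0,0,0,0,0.2,0,0,0],
)

```text
clock: 4.37
eef_pos: [554.7, -88.8, 43.3]
tool_rot: [-3.142, 0.001, 1.829]
force: [0.3, -1.9, 0.1]
width: -0.1
gripper_force: 0.7
```

Emit:
arm_command(
  series=[0,0.05,0,0,0,0,0.1,0,0,0,0,0.1,0,0,0,0,0.1,0,0,0,0,0.1,0,0,0],
)

```text
clock: 4.78
eef_pos: [554.7, -88.5, 43.5]
tool_rot: [3.141, 0.001, 1.828]
force: [0.9, -5.5, 0.0]
width: 0.2
gripper_force: 2.7
```

Emit:
arm_command(
  series=[0,0.02,0,-0.15,0,0,0.04,0,-0.3,0,0,0.07,0,-0.45,0,0,0.09,0,-0.6,0,0,0.12,0,-0.8,0],
)

```text
clock: 5.2
eef_pos: [554.4, -87.4, 51.5]
tool_rot: [3.141, 0.001, 1.828]
force: [1.0, -4.7, 0.0]
width: -0.2
gripper_force: 2.6
```

```bash
cat > th.py <<'E'
from cell import monitor, viewer
from h import *
import sys
s=monitor.read_state(); p,d=viewer.get_image("top"); m=viewer.camera_model("top")
cv2.imwrite(f"pics/top_{sys.argv[1]}.png",p[:,:,::-1])
z=dict(p=p,d=d,**m); np.savez(f"top_{sys.argv[1]}.npz",**z); W=cloud(z); X=np.array([.96725,.25382]); Y=np.array([-X[1],X[0]]); c=np.array([501.2,83.7])
L=W[...,:2]-c; bx=L@X; by=L@Y; H=W[...,2]
e=s["eef_pos"]; print("tcp b",(e[:2]-c)@X,(e[:2]-c)@Y,e[2],"F",s["force"].round(1))
for nm,m in (("right",(by<-40)&(by>-145)),("left",(by>40)&(by<145))):
  for lo,hi in ((-100,-60),(-60,-20),(40,100)):
    k=m&(H>20)&(H<220)&(bx>lo)&(bx<hi)
    if k.sum()>50:
        q=np.polyfit(by[k],H[k],1); print(nm,lo,k.sum(),"slope",q.round(3),"resid",np.median(abs(H[k]-np.polyval(q,by[k]))).round(1))
E
python3 th.py a
```

```text
tcp b 8.034254033998135 -179.00774677852075 51.502722046186555 F [ 1.  -4.7  0. ]
right -100 897 slope [-0.175 35.359] resid 1.4
right -60 884 slope [-0.178 35.242] resid 1.3
right 40 1258 slope [-0.175 35.636] resid 1.4
left -100 882 slope [-3.0000e-03  3.2669e+01] resid 1.4
left -60 860 slope [-2.000e-03  3.284e+01] resid 1.4
left 40 1232 slope [1.0000e-03 3.2471e+01] resid 1.4
```

Friction carries the tab: its angle rose from 0.124 to 0.176 rad with steady force. I'll continue along the arc.

Emit:
arm_command(
  series=[0,0.11,0,-0.57,0,0,0.25,0,-1.15,0,0,0.41,0,-1.73,0,0,0.58,0,-2.3,0,0,0.78,0,-2.87,0],
)

```text
clock: 5.67
eef_pos: [552.4, -80.0, 80.6]
tool_rot: [3.141, 0.002, 1.828]
force: [1.6, -5.0, 2.1]
width: -0.1
gripper_force: 2.8
```

```bash
python3 th.py b
```

```text
tcp b 8.011047458824189 -171.33982693731207 80.56207459104786 F [ 1.6 -5.   2.1]
right -100 943 slope [-0.363 35.964] resid 1.3
right -60 919 slope [-0.365 35.853] resid 1.3
right 40 1316 slope [-0.362 36.163] resid 1.3
left -100 883 slope [ 0.    32.592] resid 1.3
left -60 866 slope [1.0000e-03 3.2464e+01] resid 1.4
left 40 1234 slope [3.0000e-03 3.2367e+01] resid 1.2
```

Emit:
arm_command(
  series=[0,0.31,0,-0.8,0,0,0.67,0,-1.57,0,0,1.06,0,-2.33,0,0,1.49,0,-3.07,0,0,1.95,0,-3.79,0],
)

```text
clock: 6.13
eef_pos: [547.5, -61.2, 118.8]
tool_rot: [3.141, 0.002, 1.828]
force: [0.4, -5.6, 2.7]
width: -0.1
gripper_force: 2.8
```

Emit:
arm_command(
  series=[0,0.6,0,-0.83,0,0,1.26,0,-1.62,0,0,1.96,0,-2.37,0,0,2.7,0,-3.08,0,0,3.48,0,-3.74,0],
)

```text
clock: 6.55
eef_pos: [538.4, -26.2, 156.2]
tool_rot: [3.141, 0.001, 1.829]
force: [1.0, -1.7, 0.8]
width: -0.1
gripper_force: 1.2
```

```bash
python3 th.py c
```

```text
tcp b 8.09412362660061 -115.75140865367061 156.23774642313523 F [ 1.  -1.7  0.8]
right -100 887 slope [  1.058 187.716] resid 28.0
right -60 794 slope [  0.913 179.741] resid 35.1
right 40 819 slope [-0.772 70.724] resid 7.4
left -100 885 slope [1.0000e-03 3.2457e+01] resid 1.3
left -60 862 slope [ 0.    32.486] resid 1.3
left 40 1228 slope [1.0000e-03 3.2429e+01] resid 1.3
```

Emit:
arm_command(
  series=[0,0.96,0,-0.71,0,0,1.97,0,-1.35,0,0,3.03,0,-1.92,0,0,4.12,0,-2.42,0,0,5.24,0,-2.83,0],
)

```text
clock: 7.02
eef_pos: [524.1, 26.2, 184.0]
tool_rot: [-3.141, -0.001, 1.83]
force: [0.1, -0.3, -0.5]
width: -0.0
gripper_force: 0.3
```

Emit:
arm_command(
  series=[0,2.2,0,-0.6,0,0,4.4,0,-0.8,0,0,6.6,0,-0.7,0,0,8.8,0,-0.3,0,0,10.9,0,0.5,0],
)

```text
clock: 7.43
eef_pos: [496.6, 132.4, 179.4]
tool_rot: [3.14, -0.001, 1.83]
force: [0.5, 0.5, 0.9]
width: -0.4
gripper_force: 0.3
```

```bash
python3 - <<'E'
from cell import viewer
import cv2,numpy as np
p,d=viewer.get_image("side"); cv2.imwrite("pics/side2.png",np.clip(cv2.resize(p[80:340,180:500],(640,520))[:,:,::-1]*1.4,0,255).astype(np.uint8))
E
python3 th.py d
```

```text
tcp b 6.880325998917337 53.6985493920391 177.95251539251547 F [-1.3  4.5 -1.2]
right -100 762 slope [3.0000e-03 3.2856e+01] resid 1.3
right -60 835 slope [1.0000e-03 3.2703e+01] resid 1.3
right 40 1201 slope [2.0000e-03 3.2674e+01] resid 1.3
```

View pics/side2.png

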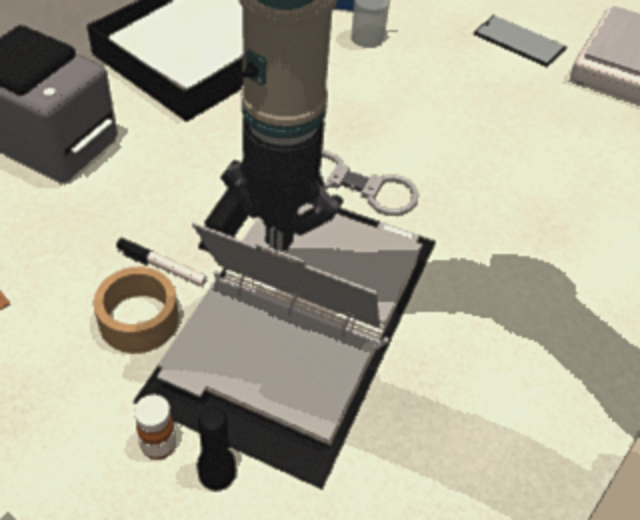

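The side view shows the divider near (285,270), tipped just past upright, with the fingertip behind it at (278,235). The next divider is still flat on the right. I'll carry on over and down, pressing nearer the spine to stay clear of the torch.

Emit:
arm_command(
  series=[0,1.7,0,1.5,0,0,3.2,0,3.2,0,0,4.4,0,5.3,0,0,5.2,0,7.3,0,0,5.6,0,9.3,0],
)

```text
clock: 7.95
eef_pos: [482.2, 185.8, 85.1]
tool_rot: [3.141, -0.001, 1.831]
force: [0.6, 1.4, 1.5]
width: 0.0
gripper_force: 0.2
```

```bash
python3 th.py e
```

```text
tcp b 7.557376583434269 103.57397772503226 85.10842712463096 F [0.6 1.4 1.5]
right -100 852 slope [-0.    32.526] resid 1.3
right -60 835 slope [ 0.    32.563] resid 1.3
right 40 1194 slope [-2.0000e-03  3.2488e+01] resid 1.4
left 40 662 slope [ 0.451 34.301] resid 1.4
```

Emit:
arm_command(
  series=[0,0.1,0,1.3,0,0,0.1,0,2.5,0,0,0,0,3.5,0,0,-0.1,0,4.2,0,0,-0.2,0,4.5,0],
)

```text
clock: 8.42
eef_pos: [483.0, 181.6, 40.1]
tool_rot: [-3.141, 0.0, 1.829]
force: [-0.8, 0.9, -0.4]
width: -0.1
gripper_force: 0.2
```

Emit:
arm_command(
  series=[0,0,0,0.1,0,0,0,0,0.2,0,0,0,0,0.3,0,0,0,0,0.3,0,0,0,0,0.3,0],
)

```text
clock: 8.83
eef_pos: [483.5, 182.2, 37.9]
tool_rot: [3.141, -0.0, 1.829]
force: [1.0, 0.6, -0.1]
width: -0.1
gripper_force: 0.0
```

```bash
python3 th.py f
```

```text
tcp b 7.843768447724603 99.76631637923285 37.93640784136659 F [ 1.   0.6 -0.1]
right -100 857 slope [-1.0000e-03  3.2389e+01] resid 1.4
right -60 831 slope [1.0000e-03 3.2632e+01] resid 1.3
right 40 1198 slope [-0.    32.529] resid 1.4
left 40 537 slope [2.6000e-02 3.4978e+01] resid 1.3
```

Emit:
arm_command(
  series=[0,0,0,0.05,0,0,0,0,0.1,0,0,0,0,0.15,0,0,0,0,0.2,0,0,0,0,0.2,0],
)

```text
clock: 9.3
eef_pos: [483.2, 182.1, 35.5]
tool_rot: [3.142, 0.0, 1.829]
force: [-0.5, 0.7, -1.1]
width: 0.1
gripper_force: 0.1
```

Emit:
arm_command(
  series=[0,0,0,0.05,0,0,0,0,0.1,0,0,0,0,0.1,0,0,0,0,0.1,0,0,0,0,0.1,0],
)

```text
clock: 9.72
eef_pos: [483.3, 182.1, 35.2]
tool_rot: [3.141, 0.0, 1.829]
force: [-1.0, 0.2, 6.5]
width: 0.1
gripper_force: 3.6
```

Pressed flat: 6.5 N upward with the tip at z = 35.2, as expected. I'll lift clear and check.

Emit:
arm_command(
  series=[0,0,0,-0.5,0,0,0,0,-2,0,0,0,0,-5,0,0,0,0,-9,0,0,0,0,-13,0],
)

```text
clock: 10.13
eef_pos: [482.1, 181.7, 165.5]
tool_rot: [-3.139, 0.0, 1.83]
force: [1.3, -0.3, -0.4]
width: -0.2
gripper_force: 0.0
```

Emit:
arm_command(
  series=[0,-3,-1,-2,0,0,-6,-3,-4,0,0,-9,-6,-4,0,0,-12,-9,-4,0,0,-14,-12,-4,0],
)

```text
clock: 10.55
eef_pos: [402.2, 13.4, 205.0]
tool_rot: [3.141, 0.001, 1.827]
force: [0.4, 0.1, -0.8]
width: 0.1
gripper_force: 0.0
```

Emit:
arm_command(
  series=[0,-3,0,0,0,0,-6,0,0,0,0,-9,0,0,0,0,-9,0,0,0,0,-9,0,0,0],
)

```text
clock: 10.97
eef_pos: [425.8, -72.5, 204.6]
tool_rot: [-3.141, 0.0, 1.825]
force: [-0.3, 0.7, -0.2]
width: -0.0
gripper_force: 0.0
```

```bash
python3 th.py g; python3 - <<'E'
import cv2
cv2.imwrite("pics/final.png",cv2.resize(cv2.imread("pics/top_g.png")[130:340,160:440],(800,600)))
E
```

```text
tcp b -112.54562141986551 -131.94598909103246 204.61690258991712 F [-0.3  0.7 -0.2]
right -100 815 slope [-3.0000e-03  3.2231e+01] resid 1.3
right -60 838 slope [-1.0000e-03  3.2394e+01] resid 1.4
right 40 1195 slope [1.0000e-03 3.2586e+01] resid 1.3
left -100 886 slope [-2.000e-03  3.545e+01] resid 1.4
left -60 864 slope [-2.0000e-03  3.5461e+01] resid 1.3
left 40 1234 slope [-0.    35.282] resid 1.3
```

View pics/final.png

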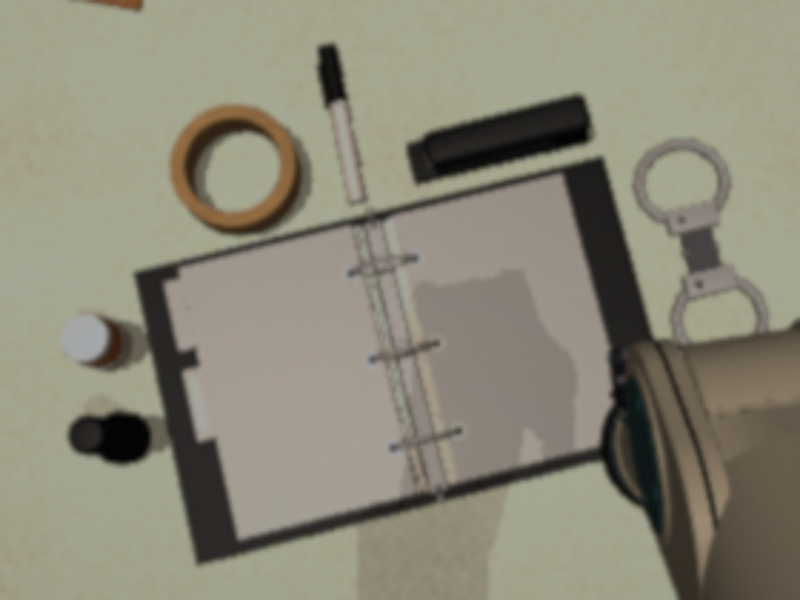

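The divider lies flat on the left, with its tab at (198,405) and its face at 35.4 mm. The next divider is flat on the right at 32.5 mm. The binder corner is still at its original pixel, (208,225), and the other objects look untouched.

```bash
python3 -c "
from cell import workorder
print(workorder.finish_job())"
```

```text
the job is handed in; nothing more can be done
None
```

The divider is turned over the rings and lies flat on the left-hand pages, the next divider is still flat on the right, and the binder and other objects did not visibly move. I lifted it by pushing a closed fingertip against the tab's outer edge, because the tool could only point straight down. The job is handed in, with no verdict returned.

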